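Line up the mugs on the display beam by height

TASK

Put the four white mugs out on the low display beam, one upright in the middle of each cork disc, in order of height: the tallest on the disc next to the ceramic fish, then ever shorter towards the bell at the other end. Set each one down gently, without dropping any or tipping it over, and leave the raw clay vase where it stands.

Things in the scene. Friction and masses are not known exactly. Their poses are not given: they have to be found in the camera images.
- mug_a_mid (a point): the tallest of the four plain white ceramic mugs, loose, standing upright and open at the top: 102 mm tall, 65 mm across at its straight round body, wall 4 mm. The point is the centre of the round body, half-way up (51 mm above its foot). z is up; the handle stands out about 36 mm from the body on the mug's +y side, so the bare sides to grip are at +x and -x
- mug_b_mid (a point): the second tallest of the four plain white ceramic mugs, loose, standing upright and open at the top: 88 mm tall, 60 mm across at its straight round body, wall 4 mm. The point is the centre of the round body, half-way up (44 mm above its foot). z is up; the handle stands out about 36 mm from the body on the mug's +y side, so the bare sides to grip are at +x and -x
- mug_c_mid (a point): the third tallest of the four plain white ceramic mugs, loose, standing upright and open at the top: 74 mm tall, 55 mm across at its straight round body, wall 4 mm. The point is the centre of the round body, half-way up (37 mm above its foot). z is up; the handle stands out about 36 mm from the body on the mug's +y side, so the bare sides to grip are at +x and -x
- mug_d_mid (a point): the shortest of the four plain white ceramic mugs, loose, standing upright and open at the top: 60 mm tall, 50 mm across at its straight round body, wall 4 mm. The point is the centre of the round body, half-way up (30 mm above its foot). z is up; the handle stands out about 36 mm from the body on the mug's +y side, so the bare sides to grip are at +x and -x
- disc1: fixed cork disc, 74 mm across and 6 mm thick, one of a row of four (numbered 1 to 4 along the row, about 110 mm apart) on top of the low wooden display beam, which is 85 mm deep, 620 mm long and 45 mm high. Origin: centre of the disc's underside, on the beam's top. x points across the beam away from the robot, y along the row from disc 4 towards disc 1
- disc2: fixed cork disc, 74 mm across and 6 mm thick, one of a row of four (numbered 1 to 4 along the row, about 110 mm apart) on top of the low wooden display beam, which is 85 mm deep, 620 mm long and 45 mm high. Origin: centre of the disc's underside, on the beam's top. x points across the beam away from the robot, y along the row from disc 4 towards disc 1
- disc3: fixed cork disc, 74 mm across and 6 mm thick, one of a row of four (numbered 1 to 4 along the row, about 110 mm apart) on top of the low wooden display beam, which is 85 mm deep, 620 mm long and 45 mm high. Origin: centre of the disc's underside, on the beam's top. x points across the beam away from the robot, y along the row from disc 4 towards disc 1
- disc4: fixed cork disc, 74 mm across and 6 mm thick, one of a row of four (numbered 1 to 4 along the row, about 110 mm apart) on top of the low wooden display beam, which is 85 mm deep, 620 mm long and 45 mm high. Origin: centre of the disc's underside, on the beam's top. x points across the beam away from the robot, y along the row from disc 4 towards disc 1
- fish: small blue ceramic fish, fixed on top of the beam beyond one end of the row of discs (a terracotta bell is fixed beyond the other end; which end is which differs from start to start): 60 mm long, 34 mm wide, 46 mm high. Origin: centre of its underside, on the beam's top; y along the beam
- vase: raw grey clay bud vase standing loose on the table among the mugs, to be left alone: 105 mm tall, up to 46 mm across. Origin: centre of its foot
Mind the look-alikes: they are no part of the job. What is shaped like the part that bears mug_a_mid but purple or yellow is not meant.

How it is judged:
By the outcome, as a careful person would: the job done as asked, in the order asked, and still so for the second after the job is handed in, with the robot touching nothing.
It also fails if it takes over 106 s, if anything falls off the work surface, if the arm or the gripper's body presses on something with over 40 N, if the wrist force passes 120 N, or if a joint passes its speed limit or range.

ROBOT

A 6-joint arm with a two-finger parallel gripper is mounted at the origin on the work surface. World frame = base frame: x ahead of the robot, y to its left, z up, the work surface at z = 0. Lengths are in m, angles in rad, forces in N, time in s.
With the tool pointing down it reaches from about 0.35 to 0.775 m from the base axis. Payload 5.5 kg.
Tool frame: the origin (TCP) lies midway between the tips of the shut fingers; the grasp point (between the pads) lies 19 mm behind it (ctrl.pinch_z is the distance from the TCP to the grasp point, in m); z points along the fingers, y is the line along which they close (so a half turn about z gives the same grasp; the last joint's range is limited). The gripper opens to 85 mm and grips with 20 to 120 N. Pads are 22 mm wide; open, the fingers measure 114 mm over their backs; the gripper's body (76 mm by 85 mm) begins 54 mm behind the grasp point. The pads swing forward as they close: fully open they stand 13 mm farther back than shut.
Start: joints at [-1.404, 0.313, 0.046, 1.304, 0, 1.431], TCP at [0.174, -0.548, 0.193] pointing down, gripper open.
Joint ranges: [-2.76, 2.76], [-0.86, 1.69], [-1.03, 1.26], [-2.2, 2.34], [-1.47, 1.5], [-3.14, 3.14]. Speed limits (rad/s): [2.57, 2.57, 3.14, 3.14, 3.14, 3.14].

INTERFACE

Orientations are given as a rotation vector (axis times angle).
In Python, from bench import ctrl gives the robot as it stands. The module is installed in compiled form; this text tells all that it offers. Calls block until the motion is done:
- ctrl.move_to(position, orientation): joint-space move of the TCP to a pose.
- ctrl.move_l(position, rot=None, v=0.15): straight line of the TCP; rot=None keeps the orientation; v is the mean speed in m/s.
- ctrl.movej(angles): joint-space move.
- ctrl.ungrasp() and ctrl.close_gripper(grip_force=None): open the fingers fully, or close them until they stop; grip_force is the grip in N (None keeps the last).
- ctrl.dwell(seconds).
- ctrl.solve_ik(position, orientation): joint angles nearest the present ones, or None.
- ctrl.read_camera(name): name is "side" or "top" or "wrist"; returns (picture, depth): 420x560x3 uint8, red, green, blue; 420x560 float32, m along the optical axis (not along the pixel's ray), 0 where there is no reading.
- ctrl.calibration(name): a dict with "fx", "fy", "cx", "cy" (pixels), "extrinsics" (4x4, takes a point from camera to world coordinates). Camera axes: x right, y up, looking along -z (the intrinsics and any distortion apply to the point x, -y, -z); pixel columns grow to the right and rows downward; lengths in m; the calibration is good to about 2 mm. The wrist camera is an equidistant fisheye: a pixel r from the principal point sees the ray r / f radians off the axis. A picture is of the moment at which its call begins: read the wrist's pose just before it. calibration takes no time and is no camera call; for the wrist camera it gives the pose at the moment of the call.
A pose or a line that the arm cannot do raises ctrl.MotionError and nothing moves.
- ctrl.close_job(): hands the job in; it is judged then, once.
Trained networks look in the newest picture that a camera, given by its name, has taken for a name from the list of things; names that differ only in an ending like _2 or _b are one class to them, and where a whole thing is asked for, a point or a joint stands for the part that bears it (a point fixed in the world has none). Each returns a list of dicts, best first, with "p" (0 to 1); they miss things now and then, are a little off and sometimes report something else, mostly with a low value. They report only what shows in the picture. A call takes as long as a camera call. They do not tell look-alikes from the thing itself.
- ctrl.recognise(camera, thing): "centre" ([x, y, z] in m, in the coordinates of the camera as it stood for that picture, good to about 4 mm: the middle of the surface that is visible of it).
- ctrl.trace(camera, thing): "mask" (420x560 bool, what is visible of it).
Readings, each from a call of its own:
- ctrl.read_clock(): time.
- ctrl.read_qpos(): joint angles.
- ctrl.read_qd(): joint speeds.
- ctrl.read_joint_torque(): joint torques, N m.
- ctrl.read_tool_pos(): TCP position.
- ctrl.read_eef_rot(): TCP orientation.
- ctrl.read_force(): force on the tool from outside, world axes, zero at the start.
- ctrl.read_moment(): the same for the moment, N m.
- ctrl.read_finger_gap(): finger opening in m.
- ctrl.read_grip_force(): force on a finger pad.
Only numpy, scipy, OpenCV 4.12 (cv2) and the standard library are available. Lean on these libraries where they do the work, as an engineer would, in place of code of your own. Each camera call takes 0.05 s, during which the arm holds its last target. There are 200 camera calls.

## Working session

There is one attempt and no reset: what is moved stays moved. The work goes in short steps, each a Python script; the robot and the scene stay as the last script left them, time stands still between calls to the robot, and variables do not carry over. Pictures are saved under pics/ and viewed, at most 14 in all, crops included, and the job is handed in when it is done.

```bash
mkdir -p pics; python3 - <<'E'
from bench import ctrl
import cv2,numpy as np
for n in("top","side"):
    im,d=ctrl.read_camera(n); cv2.imwrite(f"pics/{n}0.png",im[:,:,::-1]); np.savez(f"{n}0.npz",im=im,d=d)
    c=ctrl.calibration(n); print(n,{k:c[k] for k in("fx","fy","cx","cy")}); print(np.round(c["extrinsics"],3), set(c))
print(ctrl.read_clock(),ctrl.read_eef_rot())
E
```

```text
top {'fx': 546.7545943581922, 'fy': 546.7545943581922, 'cx': 280.7660032682218, 'cy': 204.98820827752365}
[[ 0.028  0.99  -0.137  0.287]
 [-1.     0.029  0.006  0.114]
 [ 0.01   0.137  0.991  1.442]
 [ 0.     0.     0.     1.   ]] {'extrinsics', 'cx', 'fx', 'cy', 'fy'}
side {'fx': 512.7456565487076, 'fy': 512.7456565487076, 'cx': 285.50715986191364, 'cy': 199.92322921432503}
[[-0.978  0.151 -0.144  0.286]
 [-0.207 -0.641  0.739  1.033]
 [ 0.019  0.753  0.658  0.898]
 [ 0.     0.     0.     1.   ]] {'extrinsics', 'cx', 'fx', 'cy', 'fy'}
0.1 [-3.10315910e+00 -4.79803341e-01  6.53103979e-06]
```

View pics/top0.png

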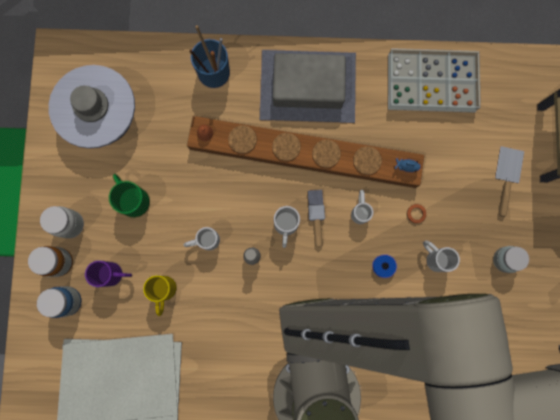

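View pics/side0.png

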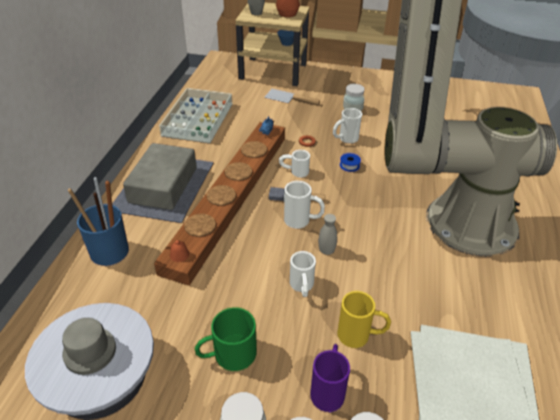

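The top view shows white mugs at about (207,238), (287,218), (363,212) and (447,260), and the vase at (251,256). The discs run from (242,138) to (368,160), with the bell at the left end (204,130) and the fish at the right end (407,165).

```bash
cat > h.py <<'E'
from bench import ctrl
import numpy as np, cv2
from scipy.optimize import least_squares
H=dict(a=.102,b=.088,c=.074,d=.060); R=dict(a=.0325,b=.030,c=.0275,d=.025)
def cloud(name,d):
    c=ctrl.calibration(name); v,u=np.mgrid[:420,:560]
    p=np.stack([(u-c["cx"])/c["fx"]*d,-(v-c["cy"])/c["fy"]*d,-d],-1)
    E=c["extrinsics"]; w=p@E[:3,:3].T+E[:3,3]; w[d==0]=np.nan
    return w
def circ(P,r):
    f=lambda c:np.hypot(P[:,0]-c[0],P[:,1]-c[1])-r
    return least_squares(f,np.nanmedian(P,0)[:2],loss='soft_l1',f_scale=.002)
E
python3 - <<'E'
from h import *
W={n:cloud(n,np.load(n+"0.npz")["d"]) for n in("top","side")}
im=np.load("top0.npz")["im"]
def grp(thing,n="top"):
    ms=ctrl.trace(n,thing)
    for m in ms:
        if m["p"]<.3: continue
        k=m["mask"]; P=W[n][k]; ys,xs=np.where(k); P=P[~np.isnan(P[:,0])]
        yield m["p"],(int(xs.mean()),int(ys.mean())),P,k
for n in("top","side"):
  for p,px,P,k in grp("mug_a_mid",n):
    z=np.percentile(P[:,2],98); T=P[P[:,2]>z-.008]
    print(n,"mug %.2f"%p,px,"ztop %.3f"%z,len(P),"top mean",T.mean(0).round(3),"ext",np.ptp(T[:,:2],0).round(3),"fardir",end=" ")
    key=min(H,key=lambda a:abs(H[a]-z)); s=circ(T,R[key]-.002)
    O=P[np.hypot(*(P[:,:2]-s.x).T)>R[key]+.006]; O=O[O[:,2]>.015]
    print(key,s.x.round(3),"cost rms %.4f"%np.sqrt(np.mean(s.fun**2)),"handle",len(O),np.degrees(np.arctan2(*(O.mean(0)[:2]-s.x)[::-1])).round() if len(O) else None)
for t in("disc1","fish","vase"):
  for n in("top","side"):
    for p,px,P,k in grp(t,n): print(n,t,"%.2f"%p,px,np.median(P,0).round(3),P.mean(0).round(3),"midrange",((np.percentile(P,2,0)+np.percentile(P,98,0))/2).round(3))
E
```

```text
top mug 0.92 (103, 273) ztop 0.104 871 top mean [0.295 0.544 0.101] ext [0.063 0.065] fardir a [0.294 0.545] cost rms 0.0014 handle 59 -91.0
top mug 0.91 (159, 289) ztop 0.104 833 top mean [0.263 0.403 0.102] ext [0.063 0.065] fardir a [0.262 0.402] cost rms 0.0013 handle 70 -178.0
top mug 0.80 (285, 221) ztop 0.104 620 top mean [0.435 0.092 0.101] ext [0.061 0.06 ] fardir a [0.44  0.092] cost rms 0.0013 handle 46 177.0
side mug 0.95 (329, 379) ztop 0.104 2063 top mean [0.293 0.548 0.101] ext [0.064 0.066] fardir a [0.293 0.546] cost rms 0.0014 handle 36 -91.0
side mug 0.81 (358, 318) ztop 0.103 1832 top mean [0.261 0.405 0.101] ext [0.063 0.066] fardir a [0.261 0.403] cost rms 0.0014 handle 162 -180.0
side mug 0.72 (299, 204) ztop 0.104 1247 top mean [0.439 0.093 0.101] ext [0.062 0.069] fardir a [0.439 0.092] cost rms 0.0021 handle 108 175.0
top disc1 0.97 (285, 145) [0.636 0.097 0.05 ] [0.636 0.097 0.05 ] midrange [0.636 0.097 0.05 ]
top disc1 0.96 (325, 152) [ 0.622 -0.008  0.05 ] [ 0.622 -0.008  0.05 ] midrange [ 0.622 -0.008  0.049]
top disc1 0.95 (241, 138) [0.652 0.212 0.05 ]
[... 345 characters left out ...]
62  -0.007  0.052]
side disc1 0.65 (220, 194) [0.636 0.099 0.052] [0.636 0.099 0.052] midrange [0.637 0.098 0.051]
side disc1 0.63 (199, 224) [0.651 0.214 0.052] [0.651 0.214 0.052] midrange [0.651 0.212 0.051]
top fish 0.81 (407, 164) [ 0.59  -0.215  0.074] [ 0.591 -0.216  0.071] midrange [ 0.595 -0.217  0.066]
top fish 0.33 (241, 138) [0.652 0.212 0.05 ] [0.652 0.212 0.05 ] midrange [0.652 0.213 0.05 ]
side fish 0.73 (266, 125) [ 0.588 -0.208  0.074] [ 0.589 -0.21   0.072] midrange [ 0.59  -0.212  0.07 ]
top vase 0.62 (251, 255) [0.348 0.175 0.067] [0.349 0.175 0.068] midrange [0.351 0.177 0.052]
side vase 0.89 (327, 235) [0.348 0.19  0.059] [0.349 0.188 0.059] midrange [0.349 0.184 0.056]
```

```bash
python3 - <<'E'
from h import *
ims={n:np.load(n+"0.npz") for n in("top","side")}
W={n:cloud(n,ims[n]["d"]) for n in ims}
G=dict(A=(.44,.092),l=None)
# seeds: unproject pixel of each mug in the top picture, gather cloud points of both cameras around it
for px in((207,238),(287,218),(363,212),(447,260)):
    seed=np.nanmedian(W["top"][px[1]-6:px[1]+7,px[0]-6:px[0]+7].reshape(-1,3),0)
    for n in W:
        P=W[n].reshape(-1,3); P=P[(np.hypot(*(P[:,:2]-seed[:2]).T)<.075)&(P[:,2]>.02)&(P[:,2]<.13)]
        if px[0]==287: P=P[P[:,1]<.15]
        hi=np.sort(P[:,2])[-15]; T=P[P[:,2]>hi-.008]
        key=min(H,key=lambda a:abs(H[a]-hi)); s=circ(T,R[key]-.002)
        O=P[(np.hypot(*(P[:,:2]-s.x).T)>R[key]+.008)]
        print(px,n,"z %.3f"%hi,len(T),key,s.x.round(4),"rms %.4f"%np.sqrt(np.mean(s.fun**2)),"ext",np.ptp(T[:,:2],0).round(3),"handle",len(O),np.degrees(np.arctan2(*(np.median(O,0)[:2]-s.x)[::-1])).round() if len(O) else 0)
E
```

```text
(207, 238) top z 0.077 98 c [0.3901 0.291 ] rms 0.0019 ext [0.053 0.065] handle 48 108.0
(207, 238) side z 0.076 179 c [0.3892 0.2917] rms 0.0017 ext [0.054 0.061] handle 102 106.0
(287, 218) top z 0.104 128 a [0.4402 0.0914] rms 0.0013 ext [0.063 0.062] handle 83 -81.0
(287, 218) side z 0.105 170 a [0.4394 0.0924] rms 0.0021 ext [0.063 0.069] handle 95 176.0
(363, 212) top z 0.061 104 d [ 0.4687 -0.1043] rms 0.0047 ext [0.075 0.049] handle 42 4.0
(363, 212) side z 0.062 113 d [ 0.468  -0.1038] rms 0.0040 ext [0.067 0.053] handle 60 3.0
(447, 260) top z 0.089 138 b [ 0.3529 -0.3091] rms 0.0015 ext [0.057 0.059] handle 57 45.0
(447, 260) side z 0.090 113 b [ 0.3526 -0.3089] rms 0.0026 ext [0.058 0.067] handle 42 47.0
```

```bash
cat >> h.py <<'E'
from scipy.spatial.transform import Rotation as Ro
D={1:(.652,.213),2:(.6365,.0975),3:(.621,-.0075),4:(.605,-.114)}
M=dict(a=(.440,.092,177),b=(.3528,-.309,46),c=(.3897,.2913,107),d=(.468,-.104,3)) # x,y,handle deg
JOB=dict(a=(4,172),b=(3,-8),c=(2,172),d=(1,-8)) # disc, handle deg when placed
GR=dict(a=.070,b=.056,c=.042,d=.030) # nominal grasp height above foot
ZT=.30
rv=lambda psi:(Ro.from_euler('z',psi,degrees=True)*Ro.from_euler('x',180,degrees=True)).as_rotvec()
def plan(k):
    x,y,h=M[k]; n,hp=JOB[k]; dl=(hp-h+180)%360-180; best=None
    for psi in(h,h+180):
        q=[]
        for (X,Y),s in(((x,y),psi),(D[n],psi+dl)):
            for z in(GR[k]-ctrl.pinch_z+(0 if s==psi and (X,Y)==(x,y) else .051),ZT):
                q.append(ctrl.solve_ik([X,Y,z],rv(s)))
        if any(i is None for i in q): print(k,psi,[i is not None for i in q]); continue
        w=max(abs(i[5]) for i in q)
        if best is None or w<best[0]: best=(w,psi,psi+dl,q)
    return best
E
python3 - <<'E'
from h import *
print(ctrl.pinch_z)
for k in"abcd":
    b=plan(k); print(k,b and (b[:3],np.round(b[3],2).tolist()))
W=[cloud(n,np.load(n+"0.npz")["d"]).reshape(-1,3) for n in("top","side")]
for P in W:
    P=P[(np.hypot(P[:,0]-.468,P[:,1]+.104)<.034)&(P[:,2]>.054)&(P[:,2]<.07)]
    P=P[P[:,0]<.485]; print(len(P),circ(P,.023).x.round(4))
E
```

```text
0.0187
a ((np.float64(0.17693277405368635), 177, 172), [[0.03, 0.17, -0.51, 0.89, 0.0, 0.08], [0.03, 0.06, -0.01, 1.5, 0.0, 0.08], [-0.32, 0.43, -0.01, 1.13, 0.0, -0.18], [-0.32, 0.4, 0.43, 1.6, 0.0, -0.18]])
b ((np.float64(1.6935815415561248), 226, 172), [[-0.89, 0.22, -0.48, 0.87, 0.0, -1.69], [-0.89, 0.1, 0.03, 1.51, 0.0, -1.69], [-0.14, 0.45, -0.01, 1.11, 0.0, -0.0], [-0.14, 0.41, 0.45, 1.61, 0.0, -0.0]])
c ((np.float64(1.7508120960918356), 107, 172), [[0.48, 0.27, -0.46, 0.84, 0.0, 1.75], [0.48, 0.13, 0.07, 1.51, 0.0, 1.75], [0.03, 0.5, 0.03, 1.1, 0.0, 0.17], [0.03, 0.47, 0.54, 1.64, 0.0, 0.17]])
d ((np.float64(0.43868270089389316), 183, 172), [[-0.39, 0.27, -0.49, 0.81, 0.0, -0.44], [-0.39, 0.12, 0.06, 1.51, 0.0, -0.44], [0.2, 0.59, 0.15, 1.13, 0.0, 0.34], [0.2, 0.58, 0.72, 1.71, 0.0, 0.34]])
68 [ 0.4685 -0.1043]
87 [ 0.4673 -0.1041]
```

```bash
cat >> h.py <<'E'
def pick(k,psi):
    x,y,_=M[k]; g=GR[k]-ctrl.pinch_z
    if ctrl.read_tool_pos()[2]<ZT-.02: p=ctrl.read_tool_pos(); ctrl.move_l([p[0],p[1],ZT],v=.3)
    ctrl.move_to([x,y,ZT],rv(psi))
    ctrl.move_l([x,y,g+.06],v=.3); ctrl.move_l([x,y,g],v=.12)
    f0=ctrl.read_force()
    ctrl.close_gripper(40); gap=ctrl.read_finger_gap()
    print(k,"gap %.4f want %.3f"%(gap,2*R[k]),"grip %.1f"%ctrl.read_grip_force(),"t %.1f"%ctrl.read_clock())
    if abs(gap-2*R[k])>.006: raise SystemExit("bad grasp")
    ctrl.move_l([x,y,g+.02],v=.08); ctrl.move_l([x,y,ZT],v=.3)
    print("held gap %.4f"%ctrl.read_finger_gap(),"df",np.round(np.array(ctrl.read_force())-f0,1))
def place(k,psi):
    x,y=D[JOB[k][0]]; g=GR[k]-ctrl.pinch_z+.051
    ctrl.move_l([x,y,ZT],rv(psi),v=.3)
    ctrl.move_l([x,y,g+.03],v=.25); ctrl.move_l([x,y,g+.005],v=.06)
    ctrl.dwell(.15); f0=np.array(ctrl.read_force())
    for i in range(14):
        z=g+.004-.001*i; ctrl.move_l([x,y,z],v=.02)
        df=ctrl.read_force()[2]-f0[2]
        if df>2.5: break
    print(k,"contact z-g %.4f"%(z-g),"df %.1f"%df)
    ctrl.ungrasp(); ctrl.dwell(.1)
    ctrl.move_l([x,y,g+.04],v=.1); ctrl.move_l([x,y,ZT],v=.3)
    print("t %.1f"%ctrl.read_clock())
E
python3 - <<'E'
from h import *
b=plan("a"); pick("a",b[1])
im,d=ctrl.read_camera("side"); cv2.imwrite("pics/held.png",im[:,:,::-1])
place("a",b[2])
im,d=ctrl.read_camera("side"); cv2.imwrite("pics/pa.png",im[:,:,::-1])
E
```

```text
a gap 0.0621 want 0.065 grip 42.9 t 5.2
held gap 0.0617 df [-0.7 -0.8 -2.4]
a contact z-g 0.0010 df 2.8
t 11.8
```

View pics/pa.png

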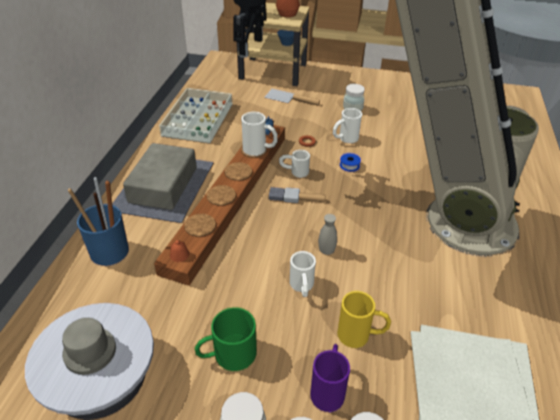

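Mug a stands upright on the fish-end disc, at about (254,135) in the picture. I'll check how well it is centred before going on.

```bash
cat >> h.py <<'E'
def check(ks):
    for n in("side","top"):
        im,d=ctrl.read_camera(n); P0=cloud(n,d).reshape(-1,3); cv2.imwrite(f"pics/{n}_{''.join(ks)}.png",im[:,:,::-1])
        for k in ks:
            c=np.array(D[JOB[k][0]]); zt=.051+H[k]
            P=P0[(np.hypot(*(P0[:,:2]-c).T)<R[k]+.012)&(P0[:,2]>zt-.006)&(P0[:,2]<zt+.008)]
            if len(P)<30: print(n,k,"few",len(P)); continue
            s=circ(P,R[k]-.002); print(n,k,len(P),"z %.3f"%(np.percentile(P[:,2],95)-zt),"off mm",((s.x-c)*1e3).round(1))
E
python3 - <<'E'
from h import *
check(["a"])
E
```

```text
side a 140 z 0.003 off mm [-1.2  0.1]
top a 61 z 0.003 off mm [-1.  -0.2]
```

Mug a is centred to about 1 mm. Next come b, c and d.

```bash
python3 - <<'E'
from h import *
for k in"bcd":
    b=plan(k); pick(k,b[1]); place(k,b[2])
    check([k])
check(list("abcd"))
E
```

```text
b gap 0.0573 want 0.060 grip 41.9 t 15.2
held gap 0.0571 df [-0.7  0.2 -3.2]
b contact z-g 0.0010 df 2.7
t 22.5
side b 149 z 0.003 off mm [-2.6  2.4]
top b few 0
c gap 0.0524 want 0.055 grip 41.2 t 26.1
held gap 0.0520 df [-0.6 -0.4 -1.6]
c contact z-g 0.0000 df 6.5
t 33.8
side c 148 z 0.003 off mm [1.7 0.1]
top c few 0
d gap 0.0474 want 0.050 grip 40.4 t 36.9
held gap 0.0472 df [ 0.   0.4 -1. ]
d contact z-g 0.0000 df 6.3
t 44.6
side d 153 z 0.003 off mm [-0.6  0.2]
top d few 0
side a 141 z 0.002 off mm [-1.   0.7]
side b 144 z 0.003 off mm [-2.4  1.8]
side c 155 z 0.002 off mm [ 1.5 -0.1]
side d 156 z 0.003 off mm [-0.6  0.5]
top a 145 z 0.003 off mm [-0.7 -0.1]
top b 125 z 0.003 off mm [-2.2  1.2]
top c 110 z 0.003 off mm [ 2.1 -0.8]
top d few 0
```

View pics/side_abcd.png

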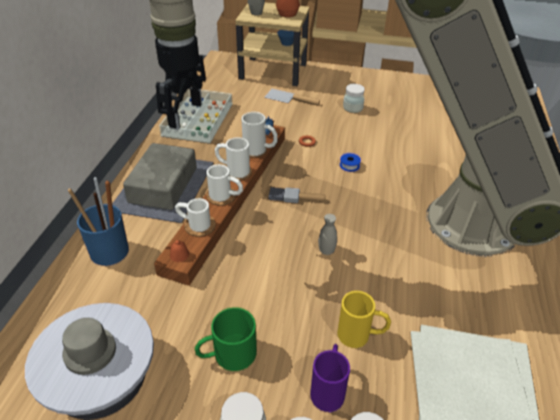

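All four mugs stand upright on their discs, tallest at the fish and shortest at the bell. They run from (254,135) to (200,215) in the picture. Each is within about 3 mm of its disc's centre, the vase is untouched at (328,237), and the arm is clear.

```bash
python3 -c "
from bench import ctrl
print(ctrl.close_job())"
```

```text
the job is handed in; nothing more can be done
None
```

The job is handed in: all four mugs stand upright on their discs in height order, tallest by the fish, each within about 3 mm of centre, with the vase left alone and about 45 s of the 106 s used.

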